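# Clamp a bouquet holder in the arranging stand

## Robot

A 6-joint arm with a two-finger parallel gripper is mounted at the origin on the work surface. World frame = base frame: x ahead of the robot, y to its left, z up, the work surface at z = 0. Lengths are in m, angles in rad, forces in N, time in s.
With the tool pointing down it reaches from about 0.375 to 0.9 m from the base axis. Payload 3.1 kg.
Tool frame: the origin (TCP) lies between the finger pads; the fingertips stand 19 mm ahead of it and the grasp point (between the pads) is the TCP (bot.finger_overhang is the z of the fingertips in the tool frame, in m); z points along the fingers, y is the line along which they close (so a half turn about z gives the same grasp; the last joint's range is limited). The gripper opens to 85 mm and grips with 20 to 120 N. Pads are 22 mm wide; open, the fingers measure 114 mm over their backs; the gripper's body (76 mm by 85 mm) begins 54 mm behind the grasp point. The pads swing forward as they close: fully open they stand 13 mm farther back than shut.
Start: joints at [1.008, 0.527, 1.433, -0, 1.181, -0.178], TCP at [0.235, 0.579, 0.215] pointing down, gripper open.
Joint ranges: [-3.08, 3.08], [-0.75, 2.2], [0.22, 2.44], [-1.43, 4.57], [0, 2.65], [-2.85, 2.85]. Speed limits (rad/s): [2.79, 2.79, 3.14, 3.14, 3.14, 3.14].

## Interface

Orientations are given as a unit quaternion [w, x, y, z].
In Python, from station import bot gives the robot as it stands.
- The arm moves only by the tool carry_out, never from a script. Its argument "rows" is a list that holds one entry, the list of rows, each a list of 7 numbers: the opening in per cent of the stroke, from 0 (shut) to 100 (fully open), then the shift along the tool's x, y, z in units of 1 m (1.0 is 1 m), then the turn, a rotation vector about the tool's x, y, z in units of pi rad (1.0 is pi rad). In form: [[[claw, tx, ty, tz, rx, ry, rz], ...]]. A call has 1 to 12 rows; each row is the pose to reach, as a shift and turn from the pose commanded when the call began, along the tool's axes at that moment, turning the shorter way round; what a row does not reach only later rows make up. A row lasts 1/10 s, in which the tool goes at most 50 mm and 8.59 degrees, less where a joint would pass 70% of its speed; a pose out of reach is approached as far as the arm can. A call with a number of a shift or a turn outside -1 to 1 is refused whole. A call with a gripper value outside its range is refused whole. The fingers move at their own pace and stop on an object; "force" is the grip in N (left out, the last holds). Time passes only in rows, so rows that repeat a pose let the fingers close. It gives the time, the measured TCP pose, the force, the opening and the grip force at its end, in the units of the state.
- bot.get_obs(): the state, without advancing time (a new reading comes with each control period).
- bot.get_image(name): name is "side" or "top" or "wrist"; returns a dict with "frame" (400x640x3 uint8, red, green, blue), "K" (3x3 intrinsics, pixels), "R" (3x3) and "t" (3): a world point X has camera coordinates R X + t. Camera axes: x right, y down, z forward; pixel columns grow to the right and rows downward; lengths in m; the calibration is good to about 2 mm. A picture is of the moment at which its call begins. There is no depth.
- bot.hand_in(): hands the job in; it is judged then, once.
The state is a dict: "t": time; "qpos": joint angles; "joint_vel": joint speeds; "joint_torque": joint torques, N m; "eef_pos": TCP position; "ee_rot": TCP orientation; "wrist_force": force on the tool from outside, world axes, zero at the start; "ft_torque": the same for the moment, N m; "width": finger opening in m; "grip_force": force on a finger pad.
Only numpy, scipy, OpenCV 4.12 (cv2) and the standard library are available. Lean on these libraries where they do the work, as an engineer would, in place of code of your own. Each camera call takes 0.05 s, during which the arm holds its last target. There are 200 camera calls.

## Task

Lift the bouquet holder (green foam head on a white handle) out of its wooden block and stand it upright on its foot in the V pocket of the clamp stand, then turn the stand's thumbscrew clockwise until its drag clutch slips for the first time, and stop there: the holder must be firmly gripped, and the clutch must slip visibly (a few degrees) but never by more than an eighth of a turn in all. Let go of everything, do not crush the foam, and leave the other things on the table where they are.

Things in the scene. Friction and masses are not known exactly. Their poses are not given: they have to be found in the camera images.
- head (a point): centre of the green foam head of the bouquet holder, 110 mm above its foot, z axis up. The head is a rigid dark green foam block, 50 x 50 mm with its sides along this point's x and y, from 88 to 136 mm above the foot; grip it here by two opposite sides. Grip it gently: it is crushed if the fingers squeeze it with more than about 40 N
- holder: the whole bouquet holder, loose, about 140 g, 136 mm tall: white round handle 26 mm across and 80 mm long with a bevelled foot, a flared white plate (54 mm across) on it, then the foam head. Origin at the centre of the foot's underside, z up. At the start it stands loosely, 36 mm deep, in the 31 mm hole of a fixed wooden block (90 x 90 x 45 mm)
- foot (a point): centre of the underside of the bouquet holder's foot
- seat (a point): in the fixed clamp stand (base 100 x 230 x 12 mm): where the foot's centre ends, on the pocket floor 12 mm above the table, with the handle pressed into the V. Axes of the stand, y along its length: a V-block 62 mm high embraces the handle from +y, the jaw comes from -y. The pocket is open on top: lower the handle about 1.8 mm to the -y side of this point. The screw axis is 110 mm away along -y
- jaw: the stand's sliding jaw; origin at the middle of its rubber face (30 mm wide, 19 to 53 mm above the table). It starts 3.5 to 11.5 mm clear of a handle standing in the V, and moves along the stand's y axis, to +y as the thumbscrew turns clockwise seen from above. It stays where it is when the thumbscrew is let go
- wing (a point): grip of the thumbscrew, on its vertical axis, 95 mm above the table: an upright aluminium wing, 50 mm long along x, 12 mm thick along y, from 75 to 105 mm. Clockwise from above tightens: about 0.8 to 2.5 rad in all, so regrasp. It drives the collar through a drag clutch: it takes about 0.15 N m while the jaw moves freely, rising to 0.3 N m over some 0.1 rad as the jaw grips; there the clutch slips
- wing_end (a point): middle of the wing's end face on its +x side, 25 mm from the screw's axis, 95 mm above the table
- collar_mark (a point): top centre of the steel collar under the wing (42 mm disc, top 67 mm above the table), on the screw's axis. Its x axis runs along a steel tab that sticks out to 35 mm; at the start the tab lies under the wing's +x end. The collar drives the jaw through a springy coupling that gives up to 0.1 rad; when the clutch slips the collar stands still and the wing turns ahead of the tab by the slipped angle
- secateurs: orange-handled pruning shears, about 170 mm long, lying on the table: leave alone
- spool: wooden spool, 56 mm across and 50 mm tall, standing: leave alone
- jar: glass jar with a metal cap, 60 mm across and 85 mm tall: leave alone
Things that resemble listed ones, but are neither listed nor needed, are in the scene too. There is more than one size of the part that bears seat; the job needs the larger. Several things have the shape of the holder; the one meant has the colours described above.

How it is judged:
By the outcome, as a careful person would: the job done as asked, in the order asked, and still so for the second after the job is handed in, with the robot touching nothing.
It also fails if it takes over 72 s, if anything falls off the work surface, if the arm or the gripper's body presses on something with over 40 N, if the wrist force passes 120 N, or if a joint passes its speed limit or range.

## Working session

There is one attempt and no reset: what is moved stays moved. The work goes in short steps, Python scripts to look and compute and a tool call to move; the robot and the scene stay as the last step left them, time stands still between calls to the robot, and variables do not carry over. Pictures are saved under pics/ and viewed, at most 10 in all, crops included, and the job is handed in when it is done.

Besides the shell and the picture viewer there is one more tool, called after "Emit:" by a JSON object that holds its "op" and its "data", one argument or row to a line. carry_out: Moves the arm, as the interface text tells. Shifts and turns lie within -1 to 1; 1 stands for 1 m of shift or pi rad of turn. Its arguments: {"type":"object","properties":{"rows":{"type":"array","items":{"type":"array","items":{"type":"array","items":{"type":"number"}}}},"force":{"type":"number"}},"required":["rows"]}

```bash
mkdir -p pics
cat > h.py <<'E'
import numpy as np, cv2
from scipy.spatial.transform import Rotation as Ro
from station import bot
def ray(im,u,v):
    R,t,K=map(np.array,(im["R"],im["t"],im["K"]))
    return -R.T@t, R.T@np.linalg.solve(K,[u,v,1.])
def onz(im,u,v,z):
    c,d=ray(im,u,v); return c+d*(z-c[2])/d[2]
def proj(im,X):
    p=np.array(im["K"])@(np.array(im["R"])@np.array(X)+np.array(im["t"])); return p[:2]/p[2]
def save(im,n): cv2.imwrite("pics/"+n,cv2.cvtColor(np.array(im["frame"]),cv2.COLOR_RGB2BGR))
def tool():
    o=bot.get_obs(); q=np.array(o["ee_rot"]); return np.array(o["eef_pos"]),Ro.from_quat(q[[1,2,3,0]]),o
E
python3 - <<'E'
from h import *
a=bot.get_image("top");b=bot.get_image("side")
save(a,"top0.png");save(b,"side0.png")
np.savez("cam.npz",tR=a["R"],tt=a["t"],tK=a["K"],sR=b["R"],st=b["t"],sK=b["K"])
for i in(a,b): print(ray(i,320,200))
print(bot.get_obs())
E
```

```text
(array([0.44335192, 0.00369766, 1.16723481]), array([ 0.07897369,  0.04101437, -0.99617063]))
(array([ 0.41605876, -0.66666392,  0.83914084]), array([ 0.1119264 ,  0.67215029, -0.73193042]))
{'t': 0.1, 'qpos': array([ 1.00752386e+00,  5.28403288e-01,  1.43377735e+00,  5.51251007e-07,
        1.18140085e+00, -1.78489518e-01]), 'joint_vel': array([ 0.00131977, -0.00313526, -0.00346614,  0.00151868, -0.00232462,
        0.00130488]), 'joint_torque': array([ 5.91589869e-04, -4.43300235e+01, -1.78585589e+01, -2.03331042e-04,
        3.86770524e-03,  1.91816952e-05]), 'eef_pos': array([0.23419778, 0.57873173, 0.21441201]), 'ee_rot': array([-3.60650687e-04,  1.91206797e-01,  9.81549271e-01, -9.26712491e-04]), 'wrist_force': array([-0.79864813, -0.00932137,  0.86013   ]), 'ft_torque': array([-0.02050952,  0.0138794 , -0.01521984]), 'grip_force': 0.0, 'width': 0.08552536104362335}
```

View pics/top0.png

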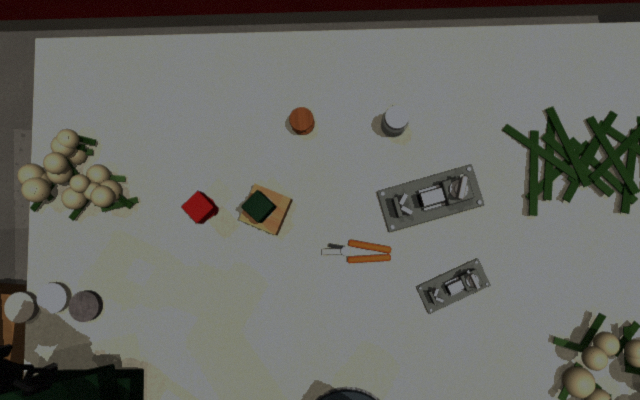

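View pics/side0.png

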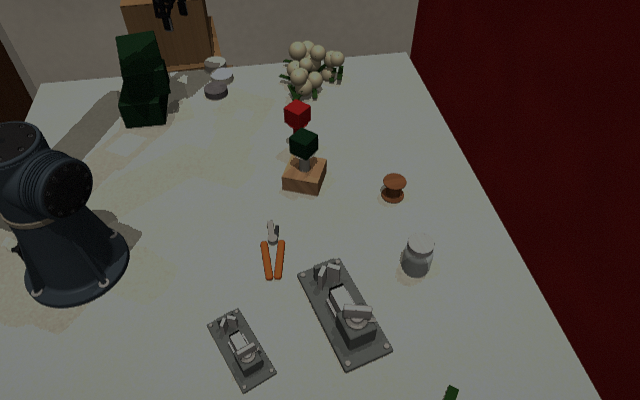

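Run:
```python
from h import *
a=bot.get_image("top");b=bot.get_image("side")
A=cv2.imread("pics/top0.png");B=cv2.imread("pics/side0.png")
f=lambda I,x,y,w,h,s:cv2.resize(np.clip(I[y:y+h,x:x+w]*2.2,0,255).astype(np.uint8),None,fx=s,fy=s,interpolation=cv2.INTER_CUBIC)
c1=f(A,370,155,120,85,6)[:,:720]; c2=f(B,290,250,120,125,5)
cv2.imwrite("pics/c1.png",c1);cv2.imwrite("pics/c2.png",c2[:600])
# masks
h=cv2.cvtColor(A,cv2.COLOR_BGR2HSV)
g=cv2.inRange(h,(50,80,10),(90,255,120)); m=np.zeros_like(g);m[180:235,230:300]=g[180:235,230:300]
cs=max(cv2.findContours(m,0,2)[0],key=cv2.contourArea)
r=cv2.minAreaRect(cs);print("head",r)
bp=[onz(a,*p,0.145)for p in cv2.boxPoints(r)];print(np.round(bp,4),np.mean(bp,0))
w=cv2.inRange(h,(8,60,60),(28,255,255)); m[:]=0;m[175:245,230:300]=w[175:245,230:300]
cs=np.vstack([c for c in cv2.findContours(m,0,2)[0] if cv2.contourArea(c)>30])
r=cv2.minAreaRect(cs);bp=[onz(a,*p,0.045)for p in cv2.boxPoints(r)];print("block",r,np.round(bp,4),np.mean(bp,0))
# side head
H=cv2.cvtColor(B,cv2.COLOR_BGR2HSV);g=cv2.inRange(H,(50,80,5),(95,255,120));m=np.zeros_like(g);m[120:165,280:330]=g[120:165,280:330]
print("side head",cv2.boundingRect(m))
print(A[207,258],h[207,258],A[190,440],h[222,395])
```

```text
head ((258.0, 206.50001525878906), (24.748737335205078, 23.33452033996582), 45.0)
[[0.5149 0.2091 0.145 ]
 [0.5485 0.1748 0.145 ]
 [0.5116 0.1387 0.145 ]
 [0.4783 0.173  0.145 ]] [0.51333639 0.17390158 0.145     ]
block ((265.3017578125, 209.12933349609375), (42.411983489990234, 40.967613220214844), 23.198589324951172) [[0.4913 0.2366 0.045 ]
 [0.5762 0.1997 0.045 ]
 [0.5365 0.1113 0.045 ]
 [0.4522 0.1485 0.045 ]] [0.51403755 0.17403607 0.045     ]
side head (289, 128, 29, 32)
[22 34 18] [ 68 120  34] [131 128 123] [30 21 84]
```

View pics/c1.png

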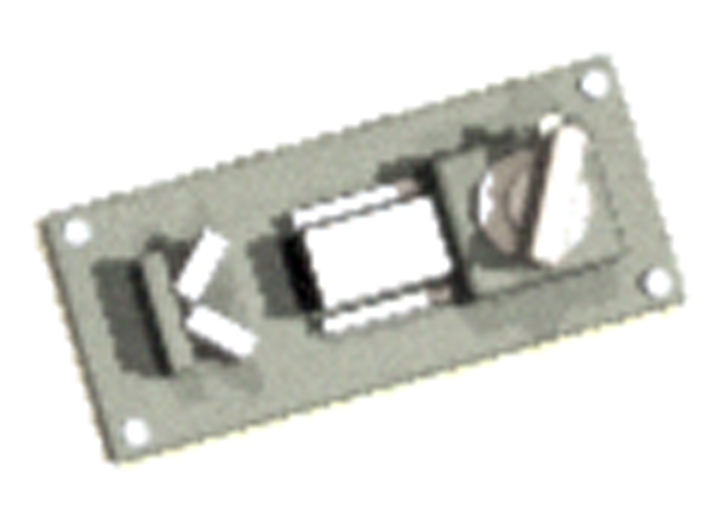

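View pics/c2.png

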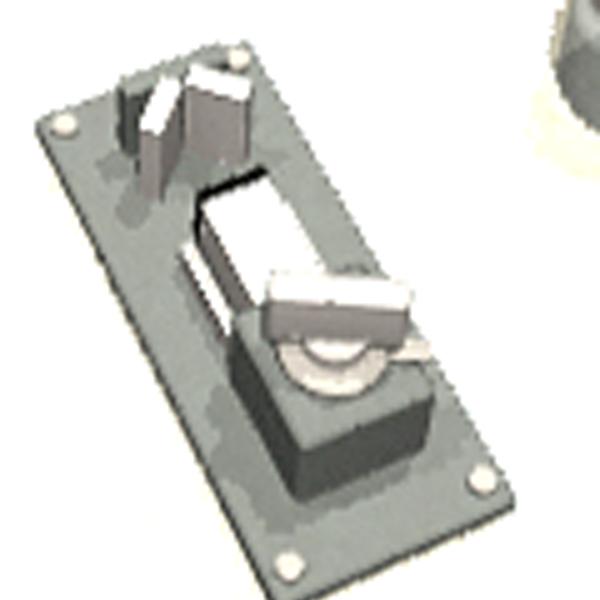

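```bash
cat >> h.py <<'E'
def goal(xyz,ydeg):
    "shift and turn(units of pi) to put TCP at xyz, pointing down, tool y at world angle ydeg (mod 180)"
    p,R,o=tool(); sh=R.inv().apply(np.array(xyz)-p)
    best=None
    for a in (ydeg,ydeg+180):
        a=np.radians(a); y=np.array([np.cos(a),np.sin(a),0]); z=np.array([0,0,-1.]); x=np.cross(y,z)
        v=(R.inv()*Ro.from_matrix(np.c_[x,y,z])).as_rotvec()/np.pi
        if best is None or np.linalg.norm(v)<np.linalg.norm(best): best=v
    m=R.as_matrix(); print("t",round(o["t"],2),"p",p.round(4),"yang",round(np.degrees(np.arctan2(m[1,1],m[0,1])),1),"q6",o["qpos"][5].round(2),"w",round(o["width"],4),"g",round(o["grip_force"],1),"F",o["wrist_force"].round(1))
    print(" shift",sh.round(4),"turn",best.round(4),"deg",(best*180).round(1)); return sh,best
E
python3 - <<'E'
from h import *
a=bot.get_image("top");b=bot.get_image("side")
T=lambda u,v,z:onz(a,u/6+370,v/6+155,z)
S=lambda u,v,z:onz(b,u/5+290,v/5+250,z)
c=[T(*p,.012) for p in((36,216),(610,55),(685,300),(112,462))]
print("base",np.round(c,4),np.mean(c,0)); c=np.array(c)
for i in range(4):d=c[(i+1)%4]-c[i];print(np.linalg.norm(d).round(4),np.degrees(np.arctan2(d[1],d[0])).round(2))
print("screws top",[T(*p,.014).round(4) for p in((76,232),(594,83),(658,284),(136,432))])
print("screws side",[S(*p,.014).round(4) for p in((64,123),(240,57),(482,478),(289,566))])
print("wing side",S(270,287,.105),S(410,291,.105)); print("tab",S(432,350,.067),"T",T(548,118,.067))
print("collar",S(335,352,.067))
print("Vtop apex T",T(185,300,.062),T(178,298,.062)); print("V apex S",S(185,92,.062))
print("Varms",T(218,240,.062),T(245,345,.062))
print("jaw T",T(300,265,.057),"blk",T(532,225,.055))
goal([.5137,.174,.25],45)
E
```

```text
base [[ 0.5535 -0.0791  0.012 ]
 [ 0.6119 -0.302   0.012 ]
 [ 0.5165 -0.3267  0.012 ]
 [ 0.4581 -0.1059  0.012 ]] [ 0.53500456 -0.20341971  0.012     ]
0.2304 -75.33
0.0985 -165.47
0.2284 104.81
0.0991 15.69
screws top [array([ 0.5468, -0.0942,  0.014 ]), array([ 0.6008, -0.2949,  0.014 ]), array([ 0.5227, -0.3161,  0.014 ]), array([ 0.4694, -0.1152,  0.014 ])]
screws side [array([ 0.4724, -0.1124,  0.014 ]), array([ 0.551 , -0.0914,  0.014 ]), array([ 0.6037, -0.2926,  0.014 ]), array([ 0.5263, -0.314 ,  0.014 ])]
wing side [ 0.527981   -0.25295147  0.105     ] [ 0.57602699 -0.26242087  0.105     ]
tab [ 0.5864614  -0.26613297  0.067     ] T [ 0.58094535 -0.26385645  0.067     ]
collar [ 0.55171683 -0.2612466   0.067     ]
Vtop apex T [ 0.51661558 -0.12956684  0.062     ] [ 0.51740062 -0.12701641  0.062     ]
V apex S [ 0.51845344 -0.13791266  0.062     ]
Varms [ 0.53859194 -0.14233836  0.062     ] [ 0.4996282  -0.15109238  0.062     ]
jaw T [ 0.52917141 -0.17297028  0.057     ] blk [ 0.54262951 -0.25933987  0.055     ]
t 0.3 p [0.2344 0.5791 0.215 ] yang 68.0 q6 -0.18 w 0.0854 g 0.0 F [0.7 0.7 0.5]
 shift [-0.4109 -0.2706 -0.0349] turn [-0.0002 -0.      0.1275] deg [-0. -0. 23.]
```

Emit:
{"op": "carry_out", "data": {
  "rows": [
    [[100,-0.41,-0.27,-0.035,0,0,0.128],[100,-0.41,-0.27,-0.035,0,0,0.128],[100,-0.41,-0.27,-0.035,0,0,0.128],[100,-0.41,-0.27,-0.035,0,0,0.128],[100,-0.41,-0.27,-0.035,0,0,0.128],[100,-0.41,-0.27,-0.035,0,0,0.128],[100,-0.41,-0.27,-0.035,0,0,0.128],[100,-0.41,-0.27,-0.035,0,0,0.128],[100,-0.41,-0.27,-0.035,0,0,0.128],[100,-0.41,-0.27,-0.035,0,0,0.128],[100,-0.41,-0.27,-0.035,0,0,0.128],[100,-0.41,-0.27,-0.035,0,0,0.128]]
  ],
  "force": 20
}}

```text
t: 1.5
eef_pos: [0.5135, 0.1743, 0.2502]
ee_rot: [-0.0, 0.385, 0.923, 0.0]
wrist_force: [0.7, 0.6, 0.2]
width: 0.0853
grip_force: 0.0
```

Run:
```python
from h import *
goal([.5137,.174,.25],45)
w=bot.get_image("wrist"); save(w,"w1.png"); print(ray(w,320,200))
I=np.array(w["frame"]);h=cv2.cvtColor(I,cv2.COLOR_RGB2HSV)
g=cv2.inRange(h,(50,70,8),(95,255,140))
for c in cv2.findContours(g,0,2)[0]:
    if cv2.contourArea(c)>1500:
        r=cv2.minAreaRect(c);bp=np.array([onz(w,*p,.145) for p in cv2.boxPoints(r)]);print(r,bp.round(4),bp.mean(0).round(4))
```

```text
t 1.5 p [0.5135 0.1743 0.2502] yang 44.8 q6 -0.66 w 0.0853 g 0.0 F [0.7 0.6 0.2]
 shift [-0.0003 -0.      0.0002] turn [-0.     -0.0002 -0.0013] deg [-0.  -0.  -0.2]
(array([0.46566915, 0.22011486, 0.4080416 ]), array([ 0.19349569, -0.18073939, -0.96435648]))
((321.4999694824219, 186.49998474121094), (56.99999237060547, 62.99999237060547), -0.0) [[0.5134 0.1438 0.145 ]
 [0.4769 0.182  0.145 ]
 [0.5092 0.2139 0.145 ]
 [0.5474 0.1775 0.145 ]] [0.5117 0.1793 0.145 ]
```

View pics/w1.png

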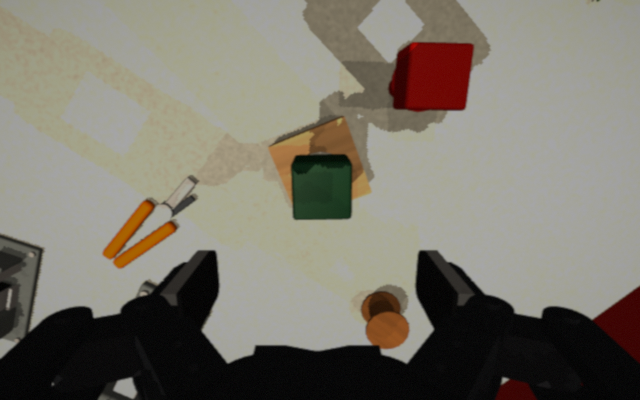

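Run:
```python
from h import *
w=bot.get_image("wrist")
c=onz(w,322,191.5,.145);print(c, onz(w,293,191,.145),onz(w,350,191,.145))
print("tcp proj",proj(w,[.5135,.1743,.145]))
c[2]=.122
goal(c,45)
```

```text
[0.5135518  0.17802354 0.145     ] [0.49642405 0.16154624 0.145     ] [0.52950151 0.19451773 0.145     ]
tcp proj [318.74359981 194.57362201]
t 1.6 p [0.5122 0.1758 0.25  ] yang 44.9 q6 -0.66 w 0.0854 g 0.0 F [-0.6  0.8 -0. ]
 shift [0.0005 0.0026 0.128 ] turn [-0.0002 -0.0004 -0.0003] deg [-0.  -0.1 -0.1]
```

Emit:
{"op": "carry_out", "data": {
  "rows": [
    [[100,0.002,0.002,0.04,0,0,0],[100,0.002,0.002,0.08,0,0,0],[100,0.002,0.002,0.11,0,0,0],[100,0.002,0.002,0.127,0,0,0],[100,0.002,0.002,0.127,0,0,0],[56,0.002,0.002,0.127,0,0,0],[56,0.002,0.002,0.127,0,0,0],[56,0.002,0.002,0.127,0,0,0],[50,0.002,0.002,0.127,0,0,0],[50,0.002,0.002,0.127,0,0,0],[50,0.002,0.002,0.127,0,0,0],[50,0.002,0.002,0.127,0,0,0]]
  ],
  "force": 22
}}

```text
t: 2.8
eef_pos: [0.5146, 0.1781, 0.125]
ee_rot: [0.002, 0.383, 0.924, 0.001]
wrist_force: [-0.1, -0.1, 6.5]
width: 0.0479
grip_force: 22.7
```

Emit:
{"op": "carry_out", "data": {
  "rows": [
    [[45,0,0,-0.015,0,0,0],[45,0,0,-0.04,0,0,0],[45,0,0,-0.07,0,0,0],[45,-0.02,-0.02,-0.1,0,0,0],[45,-0.04,-0.04,-0.1,0,0,0],[45,-0.07,-0.07,-0.1,0,0,0],[45,-0.1,-0.1,-0.1,0,0,0],[45,-0.13,-0.13,-0.1,0,0,0],[45,-0.16,-0.155,-0.1,0,0,0],[45,-0.19,-0.18,-0.1,0,0,0],[45,-0.22,-0.205,-0.1,0,0,0],[45,-0.24,-0.228,-0.1,0,0,0]]
  ]
}}

```text
t: 4.0
eef_pos: [0.5216, -0.1556, 0.2234]
ee_rot: [0.001, 0.384, 0.923, -0.0]
wrist_force: [-0.0, -1.1, -1.7]
width: 0.0481
grip_force: 23.3
```

Run:
```python
from h import *
goal([.5225,-.1505,.22],45)
a=bot.get_image("top");b=bot.get_image("side")
A=np.array(a["frame"])[...,::-1];B=np.array(b["frame"])[...,::-1]
f=lambda I,x,y,w,h,s:cv2.resize(np.clip(I[y:y+h,x:x+w]*2.2,0,255).astype(np.uint8),None,fx=s,fy=s,interpolation=cv2.INTER_CUBIC)
c1=f(A,370,135,100,110,4); c2=f(B,270,150,100,150,4)
o=np.zeros((600,800,3),np.uint8);o[:440,:400]=c1;o[:600,400:]=c2;cv2.imwrite("pics/d1.png",o)
```

```text
t 4.0 p [ 0.5216 -0.1556  0.2234] yang 44.8 q6 -1.28 w 0.0481 g 23.3 F [-0.  -1.1 -1.7]
 shift [0.003  0.0043 0.0034] turn [ 0.0001  0.0005 -0.0009] deg [ 0.   0.1 -0.2]
```

View pics/d1.png

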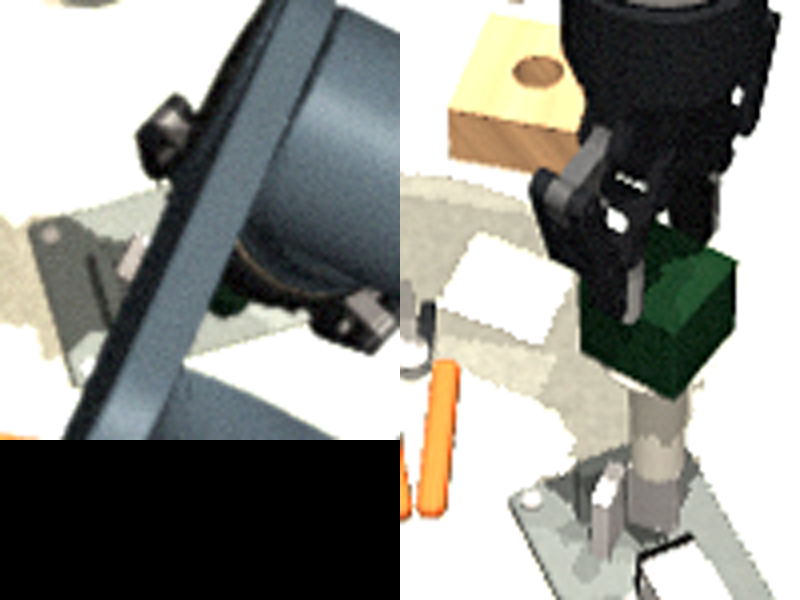

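Run:
```python
import cv2,numpy as np
A=cv2.imread("pics/top0.png");B=cv2.imread("pics/side0.png")
f=lambda I,x,y:cv2.resize(np.clip(I[y:y+30,x:x+40]*1.8,0,255).astype(np.uint8),None,fx=10,fy=10,interpolation=cv2.INTER_CUBIC)
cv2.imwrite("pics/e1.png",np.vstack([np.hstack([f(A,385,190),f(B,308,258)]),np.hstack([f(A,441,170),f(B,338,300)])]))
```

```text
(no output)
```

View pics/e1.png

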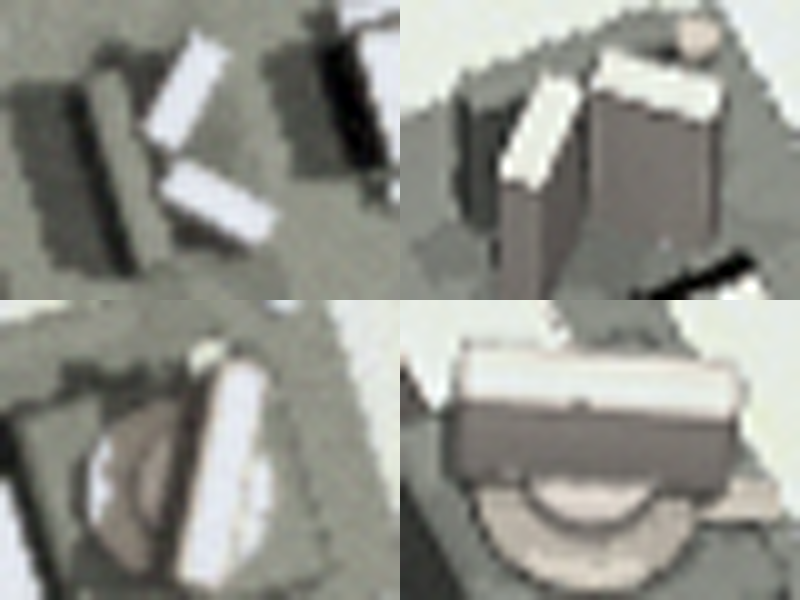

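Run:
```python
from h import *
a=bot.get_image("top");b=bot.get_image("side")
P=lambda im,o,u,v,z:onz(im,o[0]+u/10-.45,o[1]+v/10-.45,z)[:2]
def seat(p1,p2,q1,q2):
    d=(p2-p1)/np.linalg.norm(p2-p1);e=(q2-q1)/np.linalg.norm(q2-q1)
    n=np.array([-d[1],d[0]]);m=np.array([-e[1],e[0]])
    if n@e<0:n=-n
    if m@d<0:m=-m
    ap=np.linalg.solve([n,m],[n@p1,m@q1]);s=np.linalg.solve([n,m],[n@p1+.013,m@q1+.013])
    bis=-(d+e);print("apex",ap,"seat",s,"yang",np.degrees(np.arctan2(bis[1],bis[0])),"V",np.degrees(np.arccos(d@e)));return s
o=(385,190);st=seat(P(a,o,185,150,.062),P(a,o,228,50,.062),P(a,o,182,160,.062),P(a,o,275,212,.062))
o=(308,258);ss=seat(P(b,o,180,90,.062),P(b,o,135,190,.062),P(b,o,195,92,.062),P(b,o,315,120,.062))
o=(441,170);w=[P(a,o,243,62,.105),P(a,o,198,285,.105)];c=P(a,o,180,190,.067)
d=w[0]-w[1];print("top wing",np.mean(w,0),np.degrees(np.arctan2(d[1],d[0])),np.linalg.norm(d),"collar",c,"d",np.linalg.norm(c-st))
o=(338,300);w=[P(b,o,338,90,.105),P(b,o,60,72,.105)]
d=w[0]-w[1];print("side wing",np.mean(w,0),np.degrees(np.arctan2(d[1],d[0])),np.linalg.norm(d),"d",np.linalg.norm(np.mean(w,0)-ss))
p,R,ob=tool();print(p)
for z in(.107,.109,.111):print("foot side",onz(b,333.75,282,z))
B=cv2.cvtColor(np.array(b["frame"]),cv2.COLOR_RGB2GRAY).astype(int)
print(B[270,315:350]);print(B[262,315:350]);print(B[270:290,334])
for z in (.2,.215,.125):print(z,proj(b,[p[0],p[1],z-.0]))
```

```text
apex [ 0.51545497 -0.1335282 ] seat [ 0.52068845 -0.15024444] yang 107.38416929023303 V 95.83221287759675
apex [ 0.51654892 -0.13278869] seat [ 0.52180374 -0.14959869] yang 107.35929718365541 V 95.14387461642403
top wing [ 0.55000214 -0.25628517] -13.454838147389252 0.04878395147614625 collar [ 0.550292   -0.25658096] d 0.11038037524576587
side wing [ 0.5510984  -0.25723609] -13.48986035459433 0.048628043560880164 d 0.1115526135084302
[ 0.52056115 -0.15331993  0.22305024]
foot side [ 0.51951566 -0.19989757  0.107     ]
foot side [ 0.51923305 -0.20117264  0.109     ]
foot side [ 0.51895044 -0.20244772  0.111     ]
[ 47  46  47  42  63 149 148 147 154  87  48  41  62  58  59  59  59  61
  60  61  60  77  68  85  53  49  88  88  86  85  84  99 138 154 154]
[ 92  90  89  90  92  85  82  56  64  51  72  76  79  81  82  84  82  82
  80  80  76  70  64  72  66  49  48  81 157 155 155 154 153 152 153]
[ 61  62  62  60  59  67  80  77  77  78  77  83  94  75  74  69  41   5
  56 127]
0.2 [330.67849623 229.97649617]
0.215 [330.83427556 224.44884089]
0.125 [329.95766328 255.5544485 ]
```

Run:
```python
from h import *
b=bot.get_image("side");a=bot.get_image("top")
p,R,o=tool();print(p)
print("hole",onz(b,304.5,168,.045))
H=cv2.cvtColor(np.array(b["frame"]),cv2.COLOR_RGB2HSV);g=cv2.inRange(H,(50,80,5),(95,255,120));m=np.zeros_like(g);m[195:260,300:370]=g[195:260,300:370]
print("green bb",cv2.boundingRect(m))
pts=np.array([proj(b,p+R.apply([sx*.025,sy*.025,dz])) for sx in(-1,1) for sy in(-1,1) for dz in(-.021,.027)])
print("pred",pts.min(0),pts.max(0))
print(np.array(b["K"]),b["t"],np.array(np.load("cam.npz")["st"]))
g0=cv2.imread("pics/side0.png")
for z in(.119,):print("head0 pred",proj(b,[.5135,.176,z]))
G=cv2.cvtColor(np.array(b["frame"]),cv2.COLOR_RGB2GRAY).astype(int)
for r in(252,256,260,264):print(r,G[r,318:350])
```

```text
[ 0.5206528  -0.15193569  0.22311677]
hole [0.5174097  0.17467729 0.045     ]
green bb (304, 195, 49, 51)
pred [310.26030132 197.53620866] [351.67133408 246.6792728 ]
[[471.84825768   0.         319.55603041]
 [  0.         471.84825768 197.21697362]
 [  0.           0.           1.        ]] [-0.51925051  0.14538874  1.01535414] [-0.51925051  0.14538874  1.01535414]
head0 pred [302.05716699 144.71446107]
252 [ 94  93  92  93  94  94  83  55  58  62  65  65  67  66  65  66  66  64
  62  58  60  97  92 111 153 153 152 153 152 153 152 152]
256 [ 92  89  90  89  93  92  81  59  72  65  81  71  66  65  67  66  64  63
  60  58  67 110 155 151 152 152 151 152 150 150 151 152]
260 [ 93  92  92  93  95  95  73  68  74  76  80  82  83  84  85  84  62  78
  72  65  63  60  58  84 141 155 153 153 153 153 153 153]
264 [ 54  47  47  47  55  48  49  48  62  76  80  81  83  84  83  81  79  78
  59  53  43  48  49  47  42  83 155 154 153 152 153 152]
```

Run:
```python
from h import *
a=bot.get_image("top");b=bot.get_image("side")
def blobs(fn,im,x,y,w,h,th,z):
    I=cv2.imread("pics/"+fn)[y:y+h,x:x+w]; G=cv2.cvtColor(I,cv2.COLOR_BGR2GRAY)
    G=cv2.resize(G,None,fx=8,fy=8,interpolation=cv2.INTER_CUBIC); print(fn,"max",G.max())
    for c in cv2.findContours((G>th).astype(np.uint8),0,2)[0]:
        if cv2.contourArea(c)<64*8:continue
        r=cv2.minAreaRect(c);bp=np.array([onz(im,x+(u+.5)/8-.5,y+(v+.5)/8-.5,z)[:2] for u,v in cv2.boxPoints(r)])
        M=cv2.moments(c);ce=onz(im,x+(M['m10']/M['m00']+.5)/8-.5,y+(M['m01']/M['m00']+.5)/8-.5,z)[:2]
        e=bp[1]-bp[0];f=bp[2]-bp[1];L=e if e@e>f@f else f
        print(" c",ce.round(4),"area",(cv2.contourArea(c)/64).round(1),"sides",np.linalg.norm(e).round(4),np.linalg.norm(f).round(4),"ang",np.degrees(np.arctan2(L[1],L[0])).round(1))
blobs("top0.png",a,396,190,20,26,105,.062)
blobs("side0.png",b,315,262,28,16,100,.062)
print("wing");blobs("top0.png",a,455,172,18,32,105,.105);blobs("side0.png",b,340,300,38,16,100,.105)
```

```text
top0.png max 133Traceback (most recent call last):
  File "<stdin>", line 12, in <module>
  File "<stdin>", line 11, in blobs
AttributeError: 'float' object has no attribute 'round'
```

Run:
```python
from h import *
a=bot.get_image("top");b=bot.get_image("side")
def blobs(fn,im,x,y,w,h,th,z):
    I=cv2.imread("pics/"+fn)[y:y+h,x:x+w]; G=cv2.cvtColor(I,cv2.COLOR_BGR2GRAY)
    G=cv2.resize(G,None,fx=8,fy=8,interpolation=cv2.INTER_CUBIC); print(fn,"max",G.max())
    for c in cv2.findContours((G>th).astype(np.uint8),0,2)[0]:
        if cv2.contourArea(c)<64*8:continue
        r=cv2.minAreaRect(c);bp=np.array([onz(im,x+(u+.5)/8-.5,y+(v+.5)/8-.5,z)[:2] for u,v in cv2.boxPoints(r)])
        M=cv2.moments(c);ce=onz(im,x+(M['m10']/M['m00']+.5)/8-.5,y+(M['m01']/M['m00']+.5)/8-.5,z)[:2]
        e=bp[1]-bp[0];f=bp[2]-bp[1];L=e if e@e>f@f else f
        print(" c",ce.round(4),"area",int(cv2.contourArea(c)/64),"sides",np.linalg.norm(e).round(4),np.linalg.norm(f).round(4),"ang",np.degrees(np.arctan2(L[1],L[0])).round(1))
blobs("top0.png",a,396,190,20,26,105,.062)
blobs("side0.png",b,315,262,28,16,100,.062)
print("wing");blobs("top0.png",a,455,172,18,32,105,.105);blobs("side0.png",b,340,300,38,16,100,.105)
```

```text
top0.png max 133
 c [ 0.5059 -0.142 ] area 38 sides 0.0087 0.0248 ang -120.7
 c [ 0.5306 -0.1353] area 38 sides 0.0245 0.009 ang -29.5
side0.png max 147
 c [ 0.5072 -0.1411] area 46 sides 0.0272 0.0096 ang 60.5
 c [ 0.532  -0.1343] area 47 sides 0.0107 0.0258 ang -28.8
 c [ 0.5015 -0.1212] area 13 sides 0.0138 0.0079 ang -9.3
wing
top0.png max 132
 c [ 0.548  -0.2582] area 120 sides 0.0478 0.016 ang -14.0
side0.png max 142
 c [ 0.5566 -0.2546] area 355 sides 0.0672 0.0314 ang -9.3
```

Emit:
{"op": "carry_out", "data": {
  "rows": [
    [[45,0.0015,0,0.0,0,0,0],[45,0.0015,0,0.01,0,0,0],[45,0.0015,0,0.02,0,0,0],[45,0.0015,0,0.03,0,0,0],[45,0.0015,0,0.04,0,0,0],[45,0.0015,0,0.048,0,0,0],[45,0.0015,0,0.056,0,0,0],[45,0.0015,0,0.064,0,0,0],[45,0.0015,0,0.072,0,0,0],[45,0.0015,0,0.08,0,0,0],[45,0.0015,0,0.087,0,0,0],[45,0.0015,0,0.087,0,0,0]]
  ]
}}

```text
t: 5.7
eef_pos: [0.5195, -0.1516, 0.1352]
ee_rot: [-0.001, 0.383, 0.924, 0.0]
wrist_force: [-0.9, 0.0, -1.9]
width: 0.0481
grip_force: 23.4
```

Run:
```python
from h import *
goal([.5221,-.151,.1265],45)
b=bot.get_image("side")
f=lambda I,x,y,w,h,s:cv2.resize(np.clip(I[y:y+h,x:x+w,::-1]*2.2,0,255).astype(np.uint8),None,fx=s,fy=s,interpolation=cv2.INTER_CUBIC)
cv2.imwrite("pics/f1.png",f(np.array(b["frame"]),290,210,80,75,8))
```

```text
t 5.7 p [ 0.5195 -0.1516  0.1352] yang 44.9 q6 -1.27 w 0.0481 g 23.4 F [-0.9  0.  -1.9]
 shift [-0.0015  0.0023  0.0087] turn [-0.0002 -0.0007 -0.0005] deg [-0.  -0.1 -0.1]
```

View pics/f1.png

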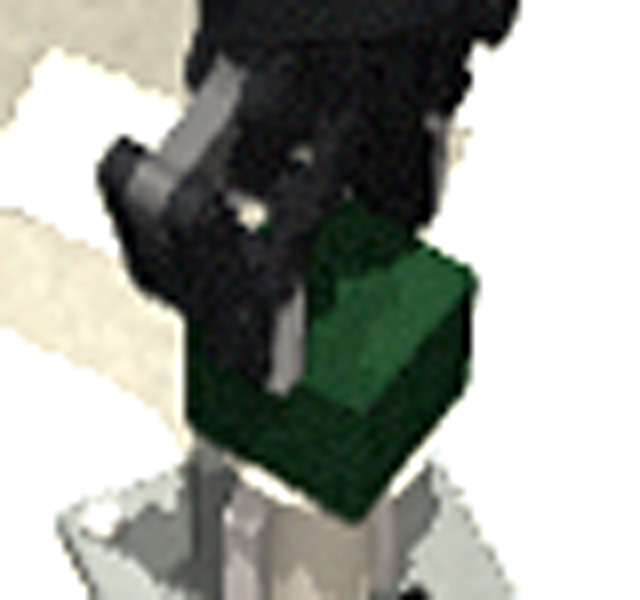

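Emit:
{"op": "carry_out", "data": {
  "rows": [
    [[45,0,0,0.004,0,0,0],[45,0,0,0.007,0,0,0],[45,0,0,0.009,0,0,0],[45,0,0,0.009,0,0,0],[45,0,0,0.009,0,0,0]]
  ]
}}

```text
t: 6.25
eef_pos: [0.5207, -0.1523, 0.1281]
ee_rot: [0.001, 0.383, 0.924, -0.0]
wrist_force: [-0.2, -0.7, 3.4]
width: 0.0477
grip_force: 24.7
```

Emit:
{"op": "carry_out", "data": {
  "rows": [
    [[45,0,0,0.001,0,0,0],[45,0.001,0.001,0.001,0,0,0],[45,0.001,0.001,0.001,0,0,0]]
  ]
}}

```text
t: 6.55
eef_pos: [0.521, -0.1515, 0.128]
ee_rot: [0.002, 0.383, 0.924, -0.001]
wrist_force: [-2.2, -1.3, 9.7]
width: 0.0481
grip_force: 25.9
```

Emit:
{"op": "carry_out", "data": {
  "rows": [
    [[65,0,0,0,0,0,0],[65,0,0,0,0,0,0],[100,0,0,0,0,0,0],[100,0,0,0,0,0,0],[100,0,0,0,0,0,0],[100,0,0,-0.02,0,0,0],[100,0,0,-0.05,0,0,0],[100,0,0,-0.09,0,0,0],[100,0,0,-0.13,0,0,0],[100,0,0,-0.13,0,0,0]]
  ]
}}

```text
t: 7.55
eef_pos: [0.5237, -0.1522, 0.262]
ee_rot: [0.006, 0.383, 0.924, -0.001]
wrist_force: [0.5, -0.5, 0.3]
width: 0.0851
grip_force: 0.0
```

Run:
```python
from h import *
b=bot.get_image("side");B=np.array(b["frame"])
H=cv2.cvtColor(B,cv2.COLOR_RGB2HSV);g=cv2.inRange(H,(50,80,5),(95,255,120));m=np.zeros_like(g);m[215:285,300:370]=g[215:285,300:370]
print("green bb",cv2.boundingRect(m))
R=Ro.from_euler("z",45,degrees=True)
for xy in((.5221,-.151),(.5226,-.1485)):
    pts=np.array([proj(b,R.apply([sx*.025,sy*.025,0])+[xy[0],xy[1],dz]) for sx in(-1,1) for sy in(-1,1) for dz in(.1,.148)])
    print("pred",pts.min(0),pts.max(0))
for y in (75.4+13.5,):pass
goal([.5505,-.2565,.24],76.5)
```

```text
green bb (314, 235, 36, 50)
pred [311.67798788 232.10386786] [349.69156174 277.76840916]
pred [311.74221919 231.05148158] [349.67882239 276.60951364]
t 7.6 p [ 0.5219 -0.1513  0.2592] yang 44.9 q6 -1.27 w 0.0856 g 0.0 F [-0.5  0.7 -0.6]
 shift [-0.0945 -0.0541  0.0198] turn [ 1.000e-04  2.300e-03 -1.754e-01] deg [  0.    0.4 -31.6]
```

Emit:
{"op": "carry_out", "data": {
  "rows": [
    [[100,-0.03,-0.018,0,0,0,-0.045],[100,-0.06,-0.035,0,0,0,-0.09],[100,-0.0945,-0.0545,0.02,0,0,-0.135],[100,-0.0945,-0.0545,0.05,0,0,-0.175],[100,-0.0945,-0.0545,0.05,0,0,-0.175],[100,-0.0945,-0.0545,0.05,0,0,-0.175]]
  ]
}}

```text
t: 8.2
eef_pos: [0.547, -0.2548, 0.2046]
ee_rot: [-0.002, 0.12, 0.993, 0.001]
wrist_force: [0.2, 0.2, 0.3]
width: 0.0856
grip_force: 0.0
```

Run:
```python
from h import *
goal([.5505,-.2565,.095],76.5)
w=bot.get_image("wrist"); save(w,"w2.png");print("tcp",[proj(w,[.5505,-.2565,z]).round(1) for z in(.095,.105)])
I=np.array(w["frame"]);G=cv2.cvtColor(I,cv2.COLOR_RGB2GRAY);u,v=proj(w,[.5505,-.2565,.105]).astype(int)
x0,y0=max(u-70,0),max(v-45,0);s=G[y0:y0+90,x0:x0+140];print(u,v,s.max(),G[v])
```

```text
t 8.2 p [ 0.547  -0.2548  0.2046] yang 76.3 q6 -1.95 w 0.0856 g 0.0 F [0.2 0.2 0.3]
 shift [-0.0043 -0.001   0.1096] turn [ 0.0007 -0.0014 -0.0013] deg [ 0.1 -0.3 -0.2]
tcp [array([317.3, 197.5]), array([317.4, 200.7])]
317 200 193 [180 180 180 180 182 183 181 181 181 181 181 181 182 181 181 182 182 183
 183 183 184 183 182 184 183 183 183 184 183 183 183 184 184 184 183 183
 184 183 183 184 185 184 185 184 184 185 185 185 185 185 184 185 185 185
 184 185 185 185 185 185 185 186 185 186 185 186 185 186 186 186 185 186
 187 186 186 188 187 187 188 187 187 187 187 185 181 181 183 184 185 185
 186 186 186 187 184 182 180 184 187 188 188 188 189 188 189 189 189 187
 188 188 188 188 188 187 188 187 188 187 188 187 185 183 181 182 182 183
 178 164 136 110 102 102 106 110 111 111 119 129 136 138 134 120  94  72
  67  67  65  66  66  67  66  66  66  66  66  66  67  66  57  40  26  27
  33  44  54  59  56  45  42  56  87 109 117 119 122 130 142 154 174 186
 189 191 190 189 189 190 189 190 189 189 189 190 189 189 189 189 190 191
 190 190 190 190 190 189 191 190 189 189 189 189 189 189 190 190 
[... 1028 characters left out ...]
8
 187 187 187 186 181 173 159 144 133 128 125 124 123 121 120 119 120 121
 122 127 142 169 185 188 189 188 187 187 186 187 187 187 186 187 187 188
 188 188 188 187 186 188 187 188 188 188 187 187 188 187 187 186 186 187
 186 186 186 187 187 187 187 187 186 186 185 185 186 187 187 186 186 186
 186 185 186 185 185 185 185 186 186 186 186 187 187 187 187 187 188 187
 187 186 188 188 187 186 186 187 186 186 186 186 186 186 185 186 185 185
 185 185 186 186 185 186 185 187 185 185 186 186 185 185 185 185 186 185
 184 184 184 185 185 185 185 184 185 185 184 184 183 183 183 183 183 184
 183 183 183 184 184 185 184 183 183 183 183 182 182 182 182 182 182 183
 182 182 183 181 181 182 182 181 181 181]
```

View pics/w2.png

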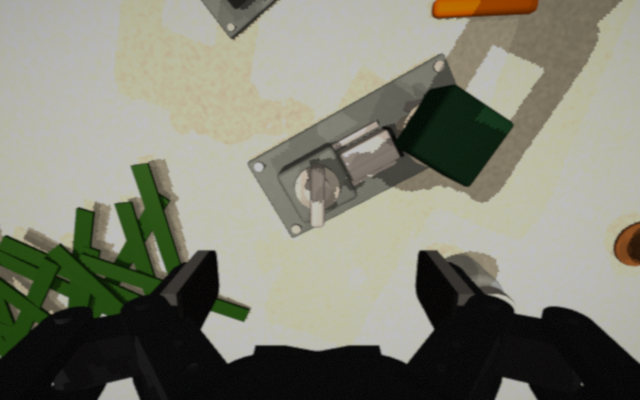

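Emit:
{"op": "carry_out", "data": {
  "rows": [
    [[100,-0.001,0.001,0.03,0,0,0],[100,-0.001,0.001,0.06,0,0,0],[100,-0.001,0.001,0.09,0,0,0],[100,-0.001,0.001,0.11,0,0,0],[100,-0.001,0.001,0.11,0,0,0],[30,-0.001,0.001,0.11,0,0,0],[20,-0.001,0.001,0.11,0,0,0],[5,-0.001,0.001,0.11,0,0,0],[5,-0.001,0.001,0.11,0,0,0],[5,-0.001,0.001,0.11,0,0,0],[5,-0.001,0.001,0.11,0,0,0],[5,-0.001,0.001,0.11,0,0,0]]
  ],
  "force": 50
}}

```text
t: 9.45
eef_pos: [0.5495, -0.2552, 0.0964]
ee_rot: [0.0, 0.118, 0.993, -0.0]
wrist_force: [-0.5, -0.3, 0.5]
width: 0.0041
grip_force: 0.0
```

Run:
```python
from h import *
goal([.5505,-.2565,.095],76.5);print(bot.get_obs()["ft_torque"])
```

```text
t 9.45 p [ 0.5495 -0.2552  0.0964] yang 76.4 q6 -1.95 w 0.0041 g 0.0 F [-0.5 -0.3  0.5]
 shift [-0.0013 -0.001   0.0014] turn [-0.      0.     -0.0005] deg [-0.   0.  -0.1]
[-0.07193862  0.04452228 -0.03366021]
```

Run:
```python
from h import *
b=bot.get_image("side");w=bot.get_image("wrist");a=bot.get_image("top")
np.savez("now.npz",b=b["frame"],w=w["frame"],a=a["frame"])
f=lambda I,x,y,W,h,s:cv2.resize(np.clip(I[y:y+h,x:x+W,::-1]*1.8,0,255).astype(np.uint8),None,fx=s,fy=s,interpolation=cv2.INTER_CUBIC)
o=np.zeros((600,800,3),np.uint8)
o[:,:400]=f(np.array(b["frame"]),300,225,100,150,4)
o[:300,400:]=f(np.array(w["frame"]),220,130,200,150,2)
o[300:,400:]=f(np.array(a["frame"]),390,150,100,75,4)
cv2.imwrite("pics/g1.png",o)
print(proj(w,[.5505,-.2565,.105]),proj(b,[.5505,-.2565,.105]))
```

```text
[317.89048437 254.12201331] [357.00508426 307.32950562]
```

View pics/g1.png

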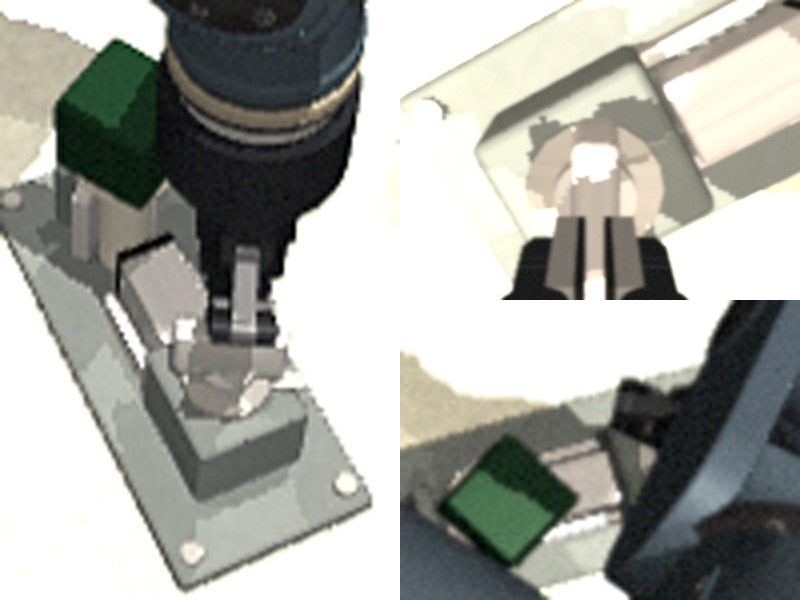

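Run:
```python
from h import *
b=bot.get_image("side");w=bot.get_image("wrist")
p,R,o=tool();print(p,o["width"],o["grip_force"],o["ft_torque"],bot.finger_overhang,o["qpos"])
for dz in(-.02,-.01,0,.01,.019):
    for sx in(-.011,.011):
        X=p+R.apply([sx,0,dz]);print(dz,sx,X.round(3),"wrist",proj(w,X).round(1),"side",proj(b,X).round(1))
print("wing top ends wrist",[proj(w,[.5505+s*.0243,-.2565-s*.0058,.105]).round(1) for s in(-1,0,1)])
G=cv2.cvtColor(np.array(w["frame"]),cv2.COLOR_RGB2GRAY).astype(int)
print(G[260,285:350]);print(G[245,285:350]);print(G[225,285:350]);print(G[195:290:3,317])
```

```text
[ 0.54945074 -0.25517712  0.09622852] 0.004234961053386741 0.0 [-0.00657389 -0.00130971 -0.00596811] 0.019 [-6.19053512e-01  6.54716249e-01  1.58190474e+00  1.38277757e-05
  9.05132807e-01 -1.95262726e+00]
-0.02 -0.011 [ 0.56  -0.258  0.116] wrist [320.1 283.6] side [363.  303.8]
-0.02 0.011 [ 0.539 -0.253  0.116] wrist [320.3 239.5] side [350.3 303. ]
-0.01 -0.011 [ 0.56  -0.258  0.106] wrist [319.9 273.3] side [362.6 306.8]
-0.01 0.011 [ 0.539 -0.253  0.106] wrist [320.1 231.5] side [350. 306.]
0 -0.011 [ 0.56  -0.258  0.096] wrist [319.7 264.1] side [362.2 309.7]
0 0.011 [ 0.539 -0.253  0.096] wrist [319.9 224.4] side [349.7 308.9]
0.01 -0.011 [ 0.56  -0.258  0.086] wrist [319.6 255.9] side [361.8 312.6]
0.01 0.011 [ 0.539 -0.253  0.086] wrist [319.7 218.1] side [349.5 311.8]
0.019 -0.011 [ 0.56  -0.258  0.077] wrist [319.4 249.3] side [361.5 315.2]
0.019 0.011 [ 0.539 -0.253  0.077] wrist [319.5 213. ] side [349.2 314.3]
wing top ends wrist [array([317.8, 205.3]), array([317.8, 254.2]), array([317.9, 299.3])]
[ 14  15  14  13  15  14  18  18  24  44  59  65  65  66  65  65  65  6
[... 154 characters left out ...]
40  23  18  18  15  16  16  17  16  15]
[147 148 147 147 148 151 162 169 172 172 163 137 100  74  65  66  65  66
  65  65  65  64  61  46  27  16  26  56  86 102 105 104 104 104 104  99
  80  48  24  18  31  50  62  64  66  65  64  66  65  65  66  70  87 106
 118 120 117 110 100  89  83  89 112 127 130]
[126 120 112 109 108 108 107 108 108 109 108 108 115 122 126 128 127 124
 117 109  96  90  96  99 103 104 105 106 106 105 106 105 104 105 104 104
 105 106 107 107 104 102  98  95 105 127 138 139 138 139 140 140 134 127
 125 125 125 125 125 125 125 124 125 125 125]
[ 86  86 107 172 203 208 208 207 194 105 104 105 105 105 105 105 105 104
 105 104 104 104 104 112 134 206 217 218 217 216 217 216]
```

Emit:
{"op": "carry_out", "data": {
  "rows": [
    [[40,0,0,0,0,0,0],[40,0,0,0,0,0,0],[40,0,0,0,0,0,0],[40,0,0,0,0,0,0],[40,0,0,0.004,0,0,0],[40,0,0,0.008,0,0,0],[40,0,0,0.012,0,0,0],[40,0,0,0.012,0,0,0]]
  ]
}}

```text
t: 10.5
eef_pos: [0.5489, -0.2548, 0.0834]
ee_rot: [-0.001, 0.118, 0.993, 0.0]
wrist_force: [0.2, 0.3, -0.2]
width: 0.0342
grip_force: 0.0
```

Run:
```python
from h import *
b=bot.get_image("side");w=bot.get_image("wrist")
p,R,o=tool();print(p,o["width"],o["wrist_force"])
G=cv2.cvtColor(np.array(w["frame"]),cv2.COLOR_RGB2GRAY).astype(int)
for r in range(200,300,12):print(r,G[r,270:366:3])
for s in(-1,1):
  for dz in(-.02,0,.019):
    print(s,dz,proj(w,p+R.apply([.011,s*.017,dz])).round(1),proj(w,p+R.apply([-.011,s*.017,dz])).round(1))
```

```text
[ 0.54935815 -0.25507179  0.0840004 ] 0.03423939925030149 [ 0.62939251 -0.8507194  -0.3032089 ]
200 [ 80 104  74  72  75  77  76  76  78  77  91 176 133  87  83  84  84  85
  84  81 103  81  74  75  76  76  75  76  73  66  56  83]
212 [136 114  76  76  75  76 101 109 109 109 110 109 144 174 165 165 161 158
 152 126  93 108 108 108  96  92  66  64  64  64  63  69]
224 [136 120  88  75  97 113 116 109 110 103 102 112  96 104 105 106 104 105
 107 100  92  97  86  95  94  95  97  93  81  82  81  83]
236 [146 130 104  83 115 122 117 109 111 119 109 103  95 104 106 106 104 105
 107  99  95 106 108 114 120 125 126 124  84  81  82  82]
248 [ 68  27  11  41 135 154 192 189 179 166 111 107  96 104 106 105 103 106
 106  99 119 138 130 122 123 121 125 104  46  10  14  60]
260 [ 16  12   7  28 116 133 136 136 135 148 168 162  96 104 106 105 103 104
 106  98 105 116 103  82  78 125 208 221 104   8   8  13]
272 [  9  11  13  16 116 113 107 126 134 134 134 126 109 128 135 134 134 137
 127 122 189 223 223 223 223 223 222 223  85  12  10  12]
284 [  8  10  11  68 195 199 197 168 132 169 219 214 110 128 134 134 134 136
 134 122 196 223 223 223 223 223 222 222 159  10  11   9]
296 [ 11  12  64 218 221 222 221 223 223 222 222 216 187 217 220 217 215 217
 207 166 206 222 222 223 223 223 223 222 222 111  11   9]
-1 -0.02 [282.1 240.1] [283.4 284.3]
-1 0 [286.1 225. ] [287.1 264.7]
-1 0.019 [289.1 213.5] [289.9 249.8]
1 -0.02 [358.2 240.2] [356.6 284.3]
1 0 [353.4 225. ] [352.1 264.8]
1 0.019 [349.7 213.6] [348.7 249.8]
```

Emit:
{"op": "carry_out", "data": {
  "rows": [
    [[10,0,0,0,0,0,0],[10,0,0,0,0,0,0],[10,0,0,0,0,0,0],[10,0,0,0,0,0,0],[10,0,0,0,0,0,0],[10,0,0,0,0,0,0]]
  ],
  "force": 40
}}

```text
t: 11.2
eef_pos: [0.5497, -0.2552, 0.0846]
ee_rot: [0.0, 0.118, 0.993, -0.0]
wrist_force: [1.3, 0.9, 1.8]
width: 0.0103
grip_force: 39.2
```

Emit:
{"op": "carry_out", "data": {
  "rows": [
    [[35,0,0,0,0,0,0],[35,0,0,0,0,0,0],[35,0,0,0,0,0,0],[35,0,0,0.004,0,0,0],[35,0,0,0.008,0,0,0],[35,0,0,0.012,0,0,0],[35,0,0,0.012,0,0,0],[10,0,0,0.012,0,0,0],[10,0,0,0.012,0,0,0],[10,0,0,0.012,0,0,0],[10,0,0,0.012,0,0,0],[10,0,0,0.012,0,0,0]]
  ],
  "force": 40
}}

```text
t: 12.4
eef_pos: [0.5495, -0.2551, 0.0723]
ee_rot: [-0.0, 0.118, 0.993, 0.0]
wrist_force: [-0.3, 0.2, -1.0]
width: 0.0111
grip_force: 42.5
```

Run:
```python
from h import *
goal([.5505,-.2565,.072],76.5);o=bot.get_obs();print(o["ft_torque"],o["wrist_force"])
```

```text
t 12.4 p [ 0.5495 -0.2551  0.0723] yang 76.4 q6 -1.95 w 0.0111 g 42.5 F [-0.3  0.2 -1. ]
 shift [-0.0013 -0.0011  0.0003] turn [ 0.     -0.     -0.0005] deg [ 0.  -0.  -0.1]
[ 0.09635483  0.00853047 -0.05302034] [-0.27456068  0.18538831 -1.01695311]
```

Emit:
{"op": "carry_out", "data": {
  "rows": [
    [[10,0,0,0,0,0,0.02],[10,0,0,0,0,0,0.04],[10,0,0,0,0,0,0.06],[10,0,0,0,0,0,0.08],[10,0,0,0,0,0,0.1],[10,0,0,0,0,0,0.12],[10,0,0,0,0,0,0.14],[10,0,0,0,0,0,0.16],[10,0,0,0,0,0,0.18],[10,0,0,0,0,0,0.2]]
  ],
  "force": 60
}}

```text
t: 13.4
eef_pos: [0.5496, -0.2549, 0.0724]
ee_rot: [-0.0, 0.42, 0.907, 0.0]
wrist_force: [1.7, 1.7, -1.0]
width: 0.0105
grip_force: 59.8
```

```bash
cat > st.py <<'E'
from h import *
T=[]
b=bot.get_image("side")
for i in range(3):
    p,R,o=tool(); m=R.as_matrix(); T.append(o["ft_torque"]); bot.get_image("side") if i<2 else 0
print("t",round(o["t"],2),p.round(4),"yang",np.degrees(np.arctan2(m[1,1],m[0,1])).round(2),"tau",np.array(T)[:,2].round(3),"F",o["wrist_force"].round(1),"w",o["width"].__round__(4),o["grip_force"].__round__(1),"q6",o["qpos"][5].round(2))
B=np.array(b["frame"]);np.save("last_side.npy",B)
G=cv2.cvtColor(B,cv2.COLOR_RGB2GRAY).astype(int)
# jaw rubber (dark) profile along stand y, at jaw top height, offset 9 mm to the side of the axis
y=np.array([-.2656,.9641]);x=np.array([.9641,.2656]);s=np.array([.5226,-.1485])
prof=[G[tuple(np.round(proj(b,[*(s-y*d-x*.006),.053])[::-1]).astype(int))] for d in np.arange(.008,.05,.002)]
print("jaw prof from 8mm step2:",*prof)
E
python3 st.py
```

```text
t 13.55 [ 0.5496 -0.2549  0.0723] yang 40.5 tau [0.14  0.125 0.076] F [-0.3  1.3 -0.8] w 0.0107 59.8 q6 -1.33
jaw prof from 8mm step2: 74 75 74 74 76 75 76 67 7 2 23 78 73 79 79 96 95 95 94 95 95
```

Emit:
{"op": "carry_out", "data": {
  "rows": [
    [[10,0,0,0,0,0,0.02],[10,0,0,0,0,0,0.04],[10,0,0,0,0,0,0.06],[10,0,0,0,0,0,0.08],[10,0,0,0,0,0,0.1],[10,0,0,0,0,0,0.12]]
  ]
}}

```text
t: 14.15
eef_pos: [0.5497, -0.2548, 0.0724]
ee_rot: [0.0, 0.582, 0.813, 0.0]
wrist_force: [1.4, 2.0, -1.0]
width: 0.0101
grip_force: 59.8
```

```bash
python3 st.py
```

```text
t 14.3 [ 0.5497 -0.2548  0.0724] yang 18.93 tau [0.115 0.15  0.164] F [ 1.5  1.8 -0.7] w 0.0107 59.8 q6 -0.95
jaw prof from 8mm step2: 75 74 75 75 76 76 69 1 9 17 47 72 64 59 59 60 61 43 33 36 33
```

Emit:
{"op": "carry_out", "data": {
  "rows": [
    [[10,0,0,0,0,0,0.02],[10,0,0,0,0,0,0.04],[10,0,0,0,0,0,0.06],[10,0,0,0,0,0,0.08],[10,0,0,0,0,0,0.1],[10,0,0,0,0,0,0.12]]
  ]
}}

```text
t: 14.9
eef_pos: [0.5498, -0.2548, 0.0723]
ee_rot: [0.0, 0.724, 0.69, 0.0]
wrist_force: [1.5, 1.2, -0.2]
width: 0.0105
grip_force: 59.8
```

```bash
python3 st.py
```

```text
t 15.05 [ 0.5498 -0.2549  0.0724] yang -2.65 tau [0.116 0.149 0.185] F [2.  2.2 0. ] w 0.0103 59.7 q6 -0.57
jaw prof from 8mm step2: 77 71 50 58 53 57 56 42 35 35 37 36 45 38 38 22 15 14 19 18 13
```

Emit:
{"op": "carry_out", "data": {
  "rows": [
    [[10,0,0,0,0,0,0.02],[10,0,0,0,0,0,0.04],[10,0,0,0,0,0,0.06],[10,0,0,0,0,0,0.08]]
  ]
}}

```text
t: 15.45
eef_pos: [0.5499, -0.2549, 0.0724]
ee_rot: [0.0, 0.805, 0.593, 0.0]
wrist_force: [2.9, 2.2, -1.2]
width: 0.0102
grip_force: 59.7
```

```bash
python3 st.py
```

```text
t 15.6 [ 0.5499 -0.2549  0.0724] yang -17.05 tau [0.146 0.109 0.123] F [ 1.7  3.2 -1.4] w 0.0104 59.7 q6 -0.32
jaw prof from 8mm step2: 40 35 36 35 37 37 56 59 62 56 58 18 18 21 21 16 19 18 19 17 19
```

Emit:
{"op": "carry_out", "data": {
  "rows": [
    [[10,0,0,0,0,0,0.02],[10,0,0,0,0,0,0.04],[10,0,0,0,0,0,0.06],[10,0,0,0,0,0,0.08]]
  ]
}}

```text
t: 16.0
eef_pos: [0.55, -0.2549, 0.0724]
ee_rot: [0.0, 0.873, 0.488, 0.0]
wrist_force: [2.9, 2.6, -1.7]
width: 0.0105
grip_force: 59.7
```

```bash
python3 st.py
```

```text
t 16.15 [ 0.55   -0.2549  0.0724] yang -31.44 tau [0.17  0.106 0.126] F [ 3.8  3.8 -0.2] w 0.0106 59.7 q6 -0.07
jaw prof from 8mm step2: 17 12 16 14 24 14 16 15 15 15 14 17 15 15 15 18 14 15 11 11 17
```

Emit:
{"op": "carry_out", "data": {
  "rows": [
    [[10,0,0,0,0,0,0.015],[10,0,0,0,0,0,0.03],[10,0,0,0,0,0,0.05]]
  ]
}}

```text
t: 16.45
eef_pos: [0.55, -0.255, 0.0724]
ee_rot: [0.0, 0.908, 0.418, 0.0]
wrist_force: [3.0, 3.1, -1.2]
width: 0.0105
grip_force: 59.7
```

```bash
sed -i 's/^y=.*//;s/^prof=.*//;s/^print("jaw.*//' st.py; python3 st.py
```

```text
t 16.6 [ 0.55   -0.255   0.0724] yang -40.43 tau [0.158 0.147 0.114] F [ 5.1  3.  -1.1] w 0.0105 59.7 q6 0.09
```

Emit:
{"op": "carry_out", "data": {
  "rows": [
    [[10,0,0,0,0,0,0.015],[10,0,0,0,0,0,0.03],[10,0,0,0,0,0,0.05]]
  ]
}}

```text
t: 16.9
eef_pos: [0.55, -0.2551, 0.0724]
ee_rot: [0.0, 0.938, 0.346, 0.001]
wrist_force: [4.0, 4.0, -1.3]
width: 0.0103
grip_force: 59.7
```

```bash
python3 st.py
```

```text
t 17.05 [ 0.55   -0.2551  0.0724] yang -49.41 tau [0.23  0.183 0.208] F [ 3.3  3.6 -1.1] w 0.0105 59.7 q6 0.24
```

Emit:
{"op": "carry_out", "data": {
  "rows": [
    [[10,0,0,0,0,0,0.01],[10,0,0,0,0,0,0.02]]
  ]
}}

```text
t: 17.25
eef_pos: [0.55, -0.2551, 0.0723]
ee_rot: [0.0, 0.948, 0.317, 0.0]
wrist_force: [4.0, 3.9, -2.1]
width: 0.0106
grip_force: 59.7
```

```bash
python3 st.py
```

```text
t 17.4 [ 0.55   -0.2551  0.0723] yang -52.98 tau [0.288 0.304 0.322] F [ 3.2  3.7 -1.4] w 0.0104 59.7 q6 0.31
```

Emit:
{"op": "carry_out", "data": {
  "rows": [
    [[10,0,0,0,0,0,0.015],[10,0,0,0,0,0,0.03],[10,0,0,0,0,0,0.045]]
  ]
}}

```text
t: 17.7
eef_pos: [0.5501, -0.2551, 0.0724]
ee_rot: [0.0, 0.969, 0.249, 0.001]
wrist_force: [3.9, 3.3, -1.5]
width: 0.0101
grip_force: 59.7
```

```bash
python3 st.py
```

```text
t 17.85 [ 0.5501 -0.2551  0.0723] yang -61.08 tau [0.235 0.292 0.27 ] F [ 4.5  2.4 -2.2] w 0.0105 59.7 q6 0.45
```

Emit:
{"op": "carry_out", "data": {
  "rows": [
    [[40,0,0,0,0,0,0.045],[40,0,0,0,0,0,0.045],[40,0,0,0,0,0,0.045],[40,0,0,0,0,0,0.045],[40,0,0,-0.03,0,0,0.045],[40,0,0,-0.07,0,0,0.045],[40,0,0,-0.11,0,0,0.045],[40,0,0,-0.15,0,0,0.045]]
  ]
}}

```text
t: 18.65
eef_pos: [0.549, -0.2553, 0.2237]
ee_rot: [-0.0, 0.984, 0.18, -0.0]
wrist_force: [0.5, 0.1, -1.7]
width: 0.0344
grip_force: 0.0
```

Emit:
{"op": "carry_out", "data": {
  "rows": [
    [[40,0,0,-0.04,0,0,0],[40,0.01,-0.04,-0.06,0,0,0],[40,0.03,-0.085,-0.06,0,0,0],[40,0.045,-0.13,-0.06,0,0,0],[40,0.06,-0.17,-0.06,0,0,0],[40,0.08,-0.21,-0.06,0,0,0],[40,0.095,-0.25,-0.06,0,0,0],[40,0.11,-0.29,-0.06,0,0,0],[40,0.124,-0.327,-0.06,0,0,0],[40,0.124,-0.327,-0.06,0,0,0]]
  ]
}}

```text
t: 19.65
eef_pos: [0.5495, 0.0988, 0.2824]
ee_rot: [-0.001, 0.983, 0.183, -0.0]
wrist_force: [0.4, 0.1, 0.3]
width: 0.034
grip_force: 0.0
```

Run:
```python
from h import *
a=bot.get_image("top");b=bot.get_image("side")
save(a,"top9.png");save(b,"side9.png")
A=np.array(a["frame"]);B=np.array(b["frame"])
c=np.array([.5505,-.2567])
for im,I,n,cc in((a,A,"top",np.array([.5502,-.2564])),(b,B,"side",np.array([.551,-.2572]))):
    G=cv2.cvtColor(I,cv2.COLOR_RGB2GRAY).astype(np.float32)
    def samp(xy,z):
        u,v=proj(im,[*xy,z]);return int(cv2.remap(G,np.float32([[u]]),np.float32([[v]]),1)[0,0])
    for nm,r,z in(("wing",.021,.105),("wing",.016,.105),("tab",.029,.067),("tab",.033,.067)):
        print(n,nm,r,[(d,samp(cc+r*np.array([np.cos(np.radians(d)),np.sin(np.radians(d))]),z)) for d in range(-200,160,10)] if nm=="tab" else [(d,samp(cc+r*np.array([np.cos(np.radians(d)),np.sin(np.radians(d))]),z)) for d in range(-200,-90,6)])
# head in top
H=cv2.cvtColor(A,cv2.COLOR_RGB2HSV);g=cv2.inRange(H,(50,80,10),(90,255,140));m=np.zeros_like(g);m[165:240,375:435]=g[165:240,375:435]
k=max(cv2.findContours(m,0,2)[0],key=cv2.contourArea);r=cv2.minAreaRect(k);print("head",r,onz(a,*r[0],.146))
h=cv2.cvtColor(B,cv2.COLOR_RGB2HSV);g=cv2.inRange(h,(50,80,5),(95,255,140));m=np.zeros_like(g);m[215:285,300:370]=g[215:285,300:370];print("side bb",cv2.boundingRect(m))
```

```text
top wing 0.021 [(-200, 87), (-194, 77), (-188, 64), (-182, 50), (-176, 40), (-170, 43), (-164, 68), (-158, 128), (-152, 155), (-146, 161), (-140, 159), (-134, 144), (-128, 113), (-122, 99), (-116, 94), (-110, 89), (-104, 103), (-98, 104), (-92, 104)]
top wing 0.016 [(-200, 58), (-194, 49), (-188, 43), (-182, 41), (-176, 48), (-170, 71), (-164, 119), (-158, 148), (-152, 158), (-146, 162), (-140, 160), (-134, 154), (-128, 135), (-122, 115), (-116, 106), (-110, 102), (-104, 99), (-98, 96), (-92, 91)]
top tab 0.029 [(-200, 105), (-190, 83), (-180, 72), (-170, 75), (-160, 74), (-150, 58), (-140, 144), (-130, 118), (-120, 143), (-110, 109), (-100, 93), (-90, 98), (-80, 100), (-70, 97), (-60, 100), (-50, 97), (-40, 98), (-30, 99), (-20, 90), (-10, 77), (0, 89), (10, 81), (20, 69), (30, 57), (40, 47), (50, 50), (60, 51), (70, 67), (80, 96), (90, 85), (100, 79), (110, 77), (120, 90), (130, 102), (140, 106), (150, 106)]
top tab 0.033 [(-200, 75), (-190, 81), (-180, 86), (-170, 89), (-160, 91), (-150, 87), (-140, 149), (-130, 97), (-120, 104), (-110, 86), (-100, 105), (-90, 105), (-80, 104), (-
[... 1050 characters left out ...]
, (60, 135), (70, 131), (80, 88), (90, 107), (100, 68), (110, 69), (120, 69), (130, 66), (140, 77), (150, 82)]
side tab 0.033 [(-200, 72), (-190, 35), (-180, 29), (-170, 30), (-160, 31), (-150, 29), (-140, 102), (-130, 67), (-120, 81), (-110, 80), (-100, 76), (-90, 60), (-80, 50), (-70, 49), (-60, 61), (-50, 78), (-40, 80), (-30, 74), (-20, 81), (-10, 88), (0, 123), (10, 135), (20, 133), (30, 126), (40, 57), (50, 114), (60, 132), (70, 101), (80, 79), (90, 111), (100, 65), (110, 66), (120, 70), (130, 69), (140, 65), (150, 79)]
head ((415.298095703125, 200.8565673828125), (23.7117919921875, 25.431814193725586), 42.51044845581055) [ 0.519003   -0.14913395  0.146     ]
side bb (314, 234, 35, 49)
```

Run:
```python
from h import *
a=bot.get_image("top");b=bot.get_image("side")
for im,n,cc in((a,"top",np.array([.5502,-.2564])),(b,"side",np.array([.551,-.2572]))):
    G=cv2.cvtColor(np.array(im["frame"]),cv2.COLOR_RGB2GRAY).astype(np.float32)
    def samp(xy,z):
        u,v=proj(im,[*xy,z]);return int(cv2.remap(G,np.float32([[u]]),np.float32([[v]]),1)[0,0])
    for r in(.027,.030,.033):print(n,r,"tab",*[f"{d}:{samp(cc+r*np.array([np.cos(np.radians(d)),np.sin(np.radians(d))]),.066)}" for d in range(-164,-116,3)])
    v=np.array([(d,samp(cc+.021*np.array([np.cos(np.radians(d)),np.sin(np.radians(d))]),.105)) for d in range(-190,-100,1)]);w=v[v[:,1]>112];print("wing",w[0,0],w[-1,0])
    # opposite end
    v=np.array([(d,samp(cc+.021*np.array([np.cos(np.radians(d)),np.sin(np.radians(d))]),.105)) for d in range(0,80,1)]);w=v[v[:,1]>112];print("wing opp",w[0,0],w[-1,0])
```

```text
top 0.027 tab -164:78 -161:76 -158:71 -155:65 -152:56 -149:51 -146:66 -143:92 -140:113 -137:117 -134:112 -131:138 -128:154 -125:156 -122:160 -119:157
top 0.03 tab -164:80 -161:79 -158:81 -155:77 -152:70 -149:66 -146:86 -143:130 -140:151 -137:151 -134:140 -131:122 -128:113 -125:121 -122:129 -119:132
top 0.033 tab -164:88 -161:89 -158:89 -155:90 -152:89 -149:88 -146:96 -143:126 -140:150 -137:153 -134:141 -131:113 -128:93 -125:94 -122:102 -119:105
wing -159 -129
wing opp 19 48
side 0.027 tab -164:71 -161:73 -158:72 -155:70 -152:66 -149:70 -146:86 -143:101 -140:102 -137:102 -134:104 -131:85 -128:64 -125:77 -122:81 -119:81
side 0.03 tab -164:33 -161:31 -158:34 -155:39 -152:39 -149:48 -146:71 -143:102 -140:104 -137:103 -134:98 -131:66 -128:66 -125:79 -122:81 -119:79
side 0.033 tab -164:31 -161:30 -158:30 -155:31 -152:31 -149:27 -146:41 -143:104 -140:97 -137:97 -134:89 -131:70 -128:67 -125:81 -122:81 -119:81
wing -160 -133
wing opp 0 50
```

```bash
python3 -c "
from h import *
print(bot.hand_in())"
```

```text
the job is handed in; nothing more can be done
None
```

The job is handed in: the holder stands upright in the V, and I tightened the thumbscrew until the clutch torque levelled off near 0.3 N m. The wing sits about 7–8° ahead of the tab. One slip on my side: a release row also commanded about 8° of extra turn while the fingers opened, but the slip measured afterwards is well under the 45° limit. I did not test how firm the grip is beyond that torque reading.

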